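# Clamp a slide cassette in the specimen press

### The arm

A 6-joint arm with a two-finger parallel gripper is mounted at the origin on the work surface. World frame = base frame: x ahead of the robot, y to its left, z up, the work surface at z = 0. Lengths are in m, angles in rad, forces in N, time in s.
With the tool pointing down it reaches from about 0.375 to 0.9 m from the base axis. Payload 3.1 kg.
Tool frame: the origin (TCP) lies midway between the tips of the shut fingers; the grasp point (between the pads) lies 19 mm behind it; z points along the fingers, y is the line along which they close (so a half turn about z gives the same grasp; the last joint's range is limited). The gripper opens to 87 mm and grips with 3 to 60 N. Pads are 19 mm wide; open, the fingers measure 117 mm over their backs; the gripper's body (75 mm by 190 mm) begins 51 mm behind the grasp point.
Start: joints at [0.994, 0.527, 1.433, -0, 1.181, -0.178], TCP at [0.243, 0.576, 0.223] pointing down, gripper open.
Joint ranges: [-3.08, 3.08], [-0.75, 2.2], [0.22, 2.44], [-1.43, 4.57], [0, 2.65], [-2.85, 2.85]. Speed limits (rad/s): [2.79, 2.79, 3.14, 3.14, 3.14, 3.14].

### API

Orientations are given as a unit quaternion [x, y, z, w].
In Python, from rig import get_obs, cams, job gives the robot as it stands.
- The arm moves only by the tool servo_tool, never from a script. Its argument "moves" is text: rows parted by semicolons, each of 5 numbers parted by spaces: the shift along the tool's x, y, z in m, then the turn about the tool's z in degrees, then the finger opening in m, from 0 to 0.087. In form: dx dy dz spin claw; .... A call has 1 to 10 rows; each row is the pose to reach, as a shift and turn from the pose commanded when the call began, along the tool's axes at that moment; what a row does not reach only later rows make up. A row lasts 1/12 s, in which the tool goes at most 41.7 mm and 7.16 degrees, less where a joint would pass 70% of its speed; a pose out of reach is approached as far as the arm can. A call with a gripper value outside its range is refused whole. The fingers move at their own pace and stop on an object; "grip_force" is the grip in N (left out, the last holds). Time passes only in rows, so rows that repeat a pose let the fingers close. It gives the time, the measured TCP pose, the force, the opening and the grip force at its end, in the units of the state.
- get_obs(): the state, without advancing time (a new reading comes with each control period).
- cams.camera(name): name is "side" or "top" or "wrist"; returns the picture (480x640x3 uint8, blue, green, red); there is no depth.
- cams.camera_model(name): a dict with "fx", "fy", "cx", "cy" (pixels), "R" (3x3) and "t" (3): a world point X has camera coordinates R X + t. Camera axes: x right, y down, z forward; pixel columns grow to the right and rows downward; lengths in m; the calibration is good to about 2 mm. The wrist camera is an equidistant fisheye: a pixel r from the principal point sees the ray r / f radians off the axis. A picture is of the moment at which its call begins: read the wrist's pose just before it. camera_model takes no time and is no camera call; for the wrist camera it gives the pose at the moment of the call.
- job.hand_in(): hands the job in; it is judged then, once.
The state is a dict: "time": time; "q": joint angles; "joint_velocities": joint speeds; "joint_torque": joint torques, N m; "position": TCP position; "tool_rot": TCP orientation; "ft_force": force on the tool from outside, world axes, zero at the start; "moment": the same for the moment, N m; "grip_width": finger opening in m; "grip_force": force on a finger pad.
Only numpy, scipy, OpenCV 4.12 (cv2) and the standard library are available. Lean on these libraries where they do the work, as an engineer would, in place of code of your own. Each camera call takes 0.05 s, during which the arm holds its last target. There are 200 camera calls.

### The job

Get the grey slide cassette clamped in the specimen press: free the press by taking its black-knobbed lock lever right through the zigzag gate to the far notch, and slide the cassette, nose first and flat on the base, between the guide rails until it is fully home against the end stop. Only when both are done, push the sprung press arm down until its catch snaps over and holds it, so that the rubber shoe keeps the cassette clamped after you let go. Leave everything else on the table where it stands.

Things in the scene. Friction and masses are not known exactly. Their poses are not given: they have to be found in the camera images.
- press: White press fixed on the table; frame origin on the table, x from paddle end to hinge, y to the loading side, z up. In its frame (mm): base plate x -100..140, y -160..120, top z 15; arm's hinge axis along y at x 110, z 75, between cheeks 95 high; gate box x -85..25, y -150..-75, top z 60.
- home (a point): Where the cassette's origin lies when fully home, at (0, 35, 15) mm in the press frame, axes parallel. The cassette comes from press +y, moving along -y. Steel rails 10 mm high, inner faces at press x -39.5 and 39.5, run from y -30 to 40, flared on to y 70. The end stop's face is at y -30, 14 mm high above the base.
- press_arm (a joint): Sprung arm's angle (rad): 0 raised (0.5 above level), 0.50 level, held there by the catch, 0.55 bottom stop. Arm 26 mm wide, 18 thick, over press y = 0, reaching 242 mm forward of the hinge. Unlatched it springs back up. Pressing at the paddle takes 2 N at first, 5 N midway, 8 to 12 N near the bottom; push past 0.53 so that the catch snaps.
- paddle (a point): Middle of the top face of the arm's black paddle (45 mm along the arm, 60 wide, 14 thick), 220 mm from the hinge. In the press frame about (-80, 0, 187) mm with the arm raised, (-110, 0, 82) mm with it level; moves with the arm.
- catch_nose (a point): Lower edge of the nose of the steel catch, a sprung upright post 104 mm high on the gate side of the arm; at (-60, -21, 80) mm in the press frame at rest. A pin on the arm's side pushes it up to 12 mm towards press -x, then it snaps back over the pin and holds the arm.
- shoe: Sprung rubber-faced shoe, 36 x 36 mm, under the arm 110 mm from the hinge; origin on the arm's centre line. With the arm level it is at press x 0, y 0 and presses a cassette that is home with about 5 N; it gives 14 mm.
- gate_fore (a joint): Travel of the lock lever along press -x (m): 0 back end (starts at 0 to 0.012), 0.030 at the cross slot, 0.060 front end; stops at -0.002 and 0.062.
- gate_side (a joint): Travel of the lock lever along press -y (m): 0 the row nearest the arm (start), 0.025 the outer row; stops at -0.002 and 0.027.
- lock_knob (a point): Middle of the lock lever's upright black knob: 26 mm across, z 98 to 148 mm, on a 12 mm stem that slides upright in the slot, 3 mm play each side. Way, in press x, y (mm): from (0, -100) (or up to 12 nearer the front) to (-30, -100), to (-30, -125), to the far notch (-60, -125). Takes about 3 N, stays where left.
- tongue_tip (a point): Tip of the lock lever's L-shaped tongue, an 8 mm square steel bar, top at z 88 mm, that leaves the stem 55 mm towards press +x and then runs 103 mm to press +y. At the start it lies under the arm and blocks it; with the lever in the outer row it is clear.
- cassette: Grey plastic slide cassette, 0.1 to 0.2 kg: slab 70 (x) x 130 (y) x 20 (z) mm, glass slide in its top, rib handle on top near one end. Origin at the centre of the underside, y along its length towards the handle end; the nose is the end at y -65 mm. Starts flat on the table.
- cassette_handle (a point): Middle of the cassette's rib handle: 22 mm wide (cassette x), 36 long (y), standing from 20 to 50 mm above the underside. This point is 45 mm towards +y from the cassette's origin, 35 mm above the underside.
- slide_box: Closed cream slide box, 66 x 112 x 34 mm, origin under its centre; a bystander.
- glasses_case: Dark rounded spectacle case, 56 x 146 x 36 mm (long along its y), origin under its centre; a bystander.
- mug: Blue mug, 80 mm wide, 90 high, handle towards its +y, origin under its centre; a bystander.
- pencil_pot: Dark pot with pencils, 72 mm wide, 165 high with the pencils, origin under its centre; a bystander.
- microscope: White microscope fixed on the table, foot 195 x 155 mm, about 360 high, origin under its foot's centre; a bystander.

How it is judged:
On the way, in this order (a step that is already met when the one before it is completed fails the run):
1. with the press arm still up, the lock lever is in the far notch and the cassette is home against the end stop between the rails (value of joint gate_fore above 0.052 m and value of joint gate_side above 0.018 m and y of cassette in the frame of press between 0.025 and 0.041 m and x of cassette in the frame of press between -0.009 and 0.009 m and z of cassette in the frame of press below 0.02 m and angle between the y axis of cassette and the y axis of press, either way round below 0.1 rad and value of joint press_arm below 0.12 rad), for 0.2 s.
2. the press arm is pressed down to the catch (value of joint press_arm above 0.485 rad), for 0.2 s.
At the end, for the whole second after the job is handed in: Arm held level by the catch alone (0.485 to 0.53 rad, at rest), shoe bearing on the cassette with over 1.5 N; cassette flat, nose within 6 mm of the end stop, within 9 mm of the rails' middle and 0.1 rad of straight; lock lever over 52 mm forward and 18 mm out (value of joint gate_fore above 0.052 m and value of joint gate_side above 0.018 m and y of cassette in the frame of press between 0.025 and 0.041 m and x of cassette in the frame of press between -0.009 and 0.009 m and z of cassette in the frame of press below 0.02 m and angle between the y axis of cassette and the y axis of press, either way round below 0.1 rad and value of joint press_arm between 0.485 and 0.53 rad and velocity of joint press_arm between -0.05 and 0.05 rad/s and contact force between shoe and cassette above 1.5 N and linear speed of cassette below 0.01 m/s); the robot touches nothing.
It fails at once if the slide box or the spectacle case is pushed more than 25 mm from its place or tipped (distance of any of slide_box, glasses_case from where it was at the start of the episode above 0.025 m or angle between any of slide_box, glasses_case's own z axis and vertical above 0.5 rad).
It fails at once if the mug or the pencil pot is pushed more than 25 mm from its place or tipped (distance of any of mug, pencil_pot from where it was at the start of the episode above 0.025 m or angle between any of mug, pencil_pot's own z axis and vertical above 0.5 rad).
It also fails if it takes over 72 s, if anything falls off the work surface, if the arm or the gripper's body presses on something with over 40 N, if the wrist force passes 120 N, or if a joint passes its speed limit or range.

## Working session

There is one attempt and no reset: what is moved stays moved. The work goes in short steps, Python scripts to look and compute and a tool call to move; the robot and the scene stay as the last step left them, time stands still between calls to the robot, and variables do not carry over. Pictures are saved under pics/ and viewed, at most 10 in all, crops included, and the job is handed in when it is done.

Besides the shell and the picture viewer there is one more tool, called after "Request:" by a JSON object that holds its "fn" and its "kwargs". servo_tool: Moves the arm, as the interface text tells. Its arguments: {"type":"object","properties":{"moves":{"type":"string"},"grip_force":{"type":"number"}},"required":["moves"]}

```bash
mkdir -p pics; ls
python3 - <<'E'
from rig import get_obs,cams
import cv2,numpy as np
o=get_obs();print(o)
for n in("side","top"):
    cv2.imwrite(f"pics/{n}0.png",cams.camera(n));m=cams.camera_model(n);print(n,m)
print(cams.camera_model("wrist"))
E
```

```text
pics
{'time': 0.0, 'q': array([ 9.93484505e-01,  5.28455286e-01,  1.43394495e+00, -3.48638112e-05,
        1.18140252e+00, -1.78505190e-01]), 'joint_velocities': array([-0.00082276,  0.00047235, -0.00128921, -0.0008498 ,  0.00018387,
        0.00017027]), 'joint_torque': array([ 8.67043600e-04, -4.40036738e+01, -1.76593137e+01,  6.33886806e-02,
        5.84114925e-02, -1.60375453e-04]), 'position': array([0.24226267, 0.575312  , 0.22156477]), 'tool_rot': array([ 1.98077880e-01,  9.80185662e-01, -1.03302423e-03, -3.92756468e-04]), 'ft_force': array([ 0.45648596, -0.07432911, -0.39516686]), 'moment': array([-0.0232853 , -0.02256477,  0.04820222]), 'grip_force': 0.0, 'grip_width': 0.08687031092318782}
side {'fx': 567.6409240502667, 'fy': 567.6409240502667, 'cx': 318.4948598091695, 'cy': 245.64358296404646, 'R': array([[ 0.74427063, -0.66787283, -0.00266852],
       [-0.49430354, -0.54815108, -0.67468096],
       [ 0.44913833,  0.50346428, -0.73810465]]), 't': array([-0.42514165,  0.32634577,  1.10181748])}
top {'fx': 530.5222383727639, 'fy': 530.5222383727639, 'cx': 327.3647113667349, 'cy': 241.73562595851314, 'R': array([[-0.00956121, -0.99992758,  0.00730907],
       [-0.98442164,  0.00812912, -0.17563587],
       [ 0.17556374, -0.0088745 , -0.98442807]]), 't': array([-0.02992638,  0.54078999,  1.0821733 ])}
{'fx': 371.64829954431775, 'fy': 371.64829954431775, 'cx': 319.54106635646673, 'cy': 244.58150173749775, 'R': array([[ 0.3884689 ,  0.92145326, -0.00397688],
       [ 0.8799001 , -0.36966234,  0.29853905],
       [ 0.27361968, -0.11947239, -0.95438913]]), 't': array([-0.62227783, -0.03666592,  0.39371687])}
```

View pics/side0.png

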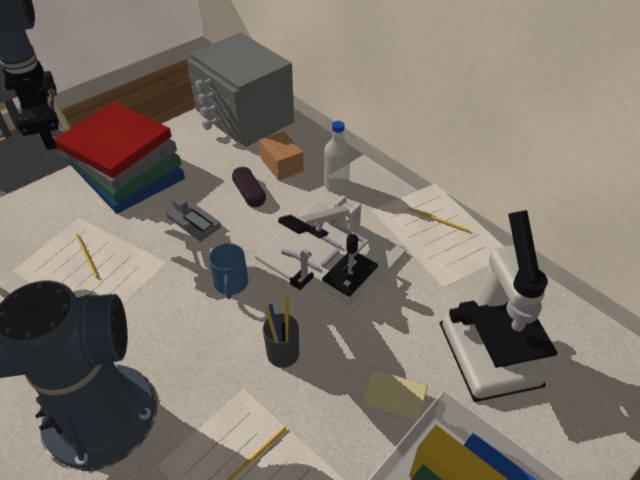

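View pics/top0.png

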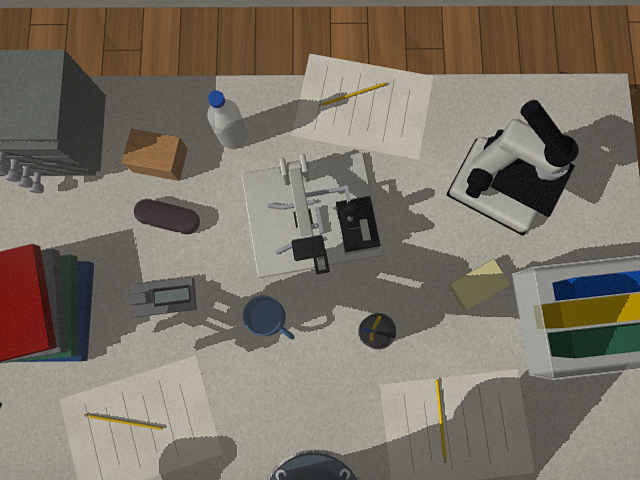

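The side view shows the press at about (335,250), with the lever knob at (351,243) and the cassette at (195,218). In the top view the press is at (315,215), with its paddle towards the robot at (310,248) and loading side on the left. The cassette is at (165,297), handle to the left and nose towards the press. The mug is at (265,315) and the pot at (377,330).

Run:
```python
import cv2
a=cv2.imread("pics/top0.png")[145:345,125:395]
cv2.imwrite("pics/topc.png",cv2.resize(a,None,fx=2.9,fy=2.9,interpolation=cv2.INTER_CUBIC))
b=cv2.imread("pics/side0.png")[170:320,160:420]
cv2.imwrite("pics/sidec.png",cv2.resize(b,None,fx=3,fy=3,interpolation=cv2.INTER_CUBIC))
```

```text
(no output)
```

View pics/topc.png

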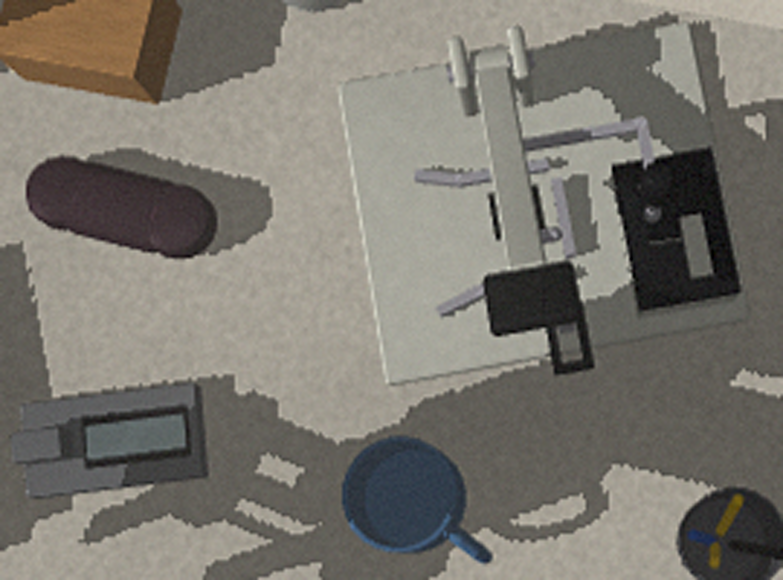

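View pics/sidec.png

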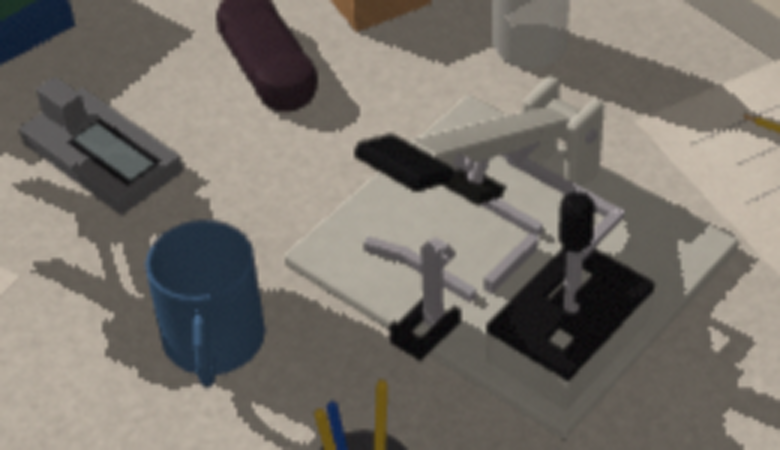

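The crops give me the base plate corners in the top crop at (342,82), (388,383) and (745,320), and in the side crop at (287,262), (567,435), (738,238) and (470,95). The side crop has the knob at (576,222). The cassette's top outline in the top crop is (197,381), (207,478), (30,497), (22,405).

```bash
cat > h.py <<'E'
import numpy as np
from scipy.spatial.transform import Rotation as Rn
from rig import get_obs,cams
def ray(m,p,fish=False):
    u=np.array([(p[0]-m['cx'])/m['fx'],(p[1]-m['cy'])/m['fy']])
    if fish:
        r=np.linalg.norm(u); d=np.r_[u*(np.sin(r)/max(r,1e-9)),np.cos(r)]
    else: d=np.r_[u,1]
    R=np.array(m['R']); return -R.T@m['t'], R.T@(d/np.linalg.norm(d))
def plane(m,p,z,fish=False):
    c,d=ray(m,p,fish); return c+d*(z-c[2])/d[2]
def two(r1,r2):
    A=[];b=[]
    for c,d in(r1,r2):
        P=np.eye(3)-np.outer(d,d);A.append(P);b.append(P@c)
    x=np.linalg.lstsq(np.vstack(A),np.hstack(b),rcond=None)[0]
    return x,[np.linalg.norm((np.eye(3)-np.outer(d,d))@(x-c))for c,d in(r1,r2)]
def proj(m,X,fish=False):
    p=np.array(m['R'])@X+m['t']
    if fish:
        r=np.hypot(p[0],p[1]);a=np.arctan2(r,p[2]);q=p[:2]/r*a
    else:q=p[:2]/p[2]
    return np.array([m['cx'],m['cy']])+m['fx']*q
def fit(loc,w):  # planar rigid fit loc->world
    loc=np.array(loc,float);w=np.array(w);a=loc.mean(0);b=w.mean(0);l=loc-a;v=w-b
    th=np.arctan2((l[:,0]*v[:,1]-l[:,1]*v[:,0]).sum(),(l*v).sum())
    R=np.array([[np.cos(th),-np.sin(th)],[np.sin(th),np.cos(th)]])
    t=b-R@a;return th,t,np.linalg.norm(w-(loc@R.T+t),axis=1)
E
python3 - <<'E'
from h import *
T=cams.camera_model("top");S=cams.camera_model("side")
t=lambda p:np.array(p)/2.9+[125,145]-.3
s=lambda p:np.array(p)/3+[160,170]-.3
np.set_printoptions(precision=4,suppress=True)
base={(140,120):((342,82),(470,95)),(-100,120):((388,383),(287,262)),(-100,-160):((745,320),(567,435)),(140,-160):(None,(738,238))}
W=[];L=[]
for k,(a,b) in base.items():
    if a: print(k,*two(ray(T,t(a)),ray(S,s(b))),plane(T,t(a),.015)[:2],plane(S,s(b),.015)[:2])
    for m,p in((T,a and t(a)),(S,s(b))):
        if p is not None: W.append(plane(m,p,.015)[:2]);L.append(np.array(k)/1e3)
th,o,r=fit(L,W);print("press",th,o,r)
# cassette
cT=[((35,-65),(197,381)),((-35,-65),(207,478)),((-35,65),(30,497)),((35,65),(22,405))]
print("cas",fit([np.array(a)/1e3 for a,_ in cT],[plane(T,t(p),.02)[:2]for _,p in cT]))
cS=[((35,-65),(181,160)),]
print(two(ray(T,t((197,381))),ray(S,s((181,160)))))
R=np.array([[np.cos(th),-np.sin(th)],[np.sin(th),np.cos(th)]])
k=plane(S,s((576,222)),.123);print("knob",k,R.T@(k[:2]-o), "stem foot")
print("mug",plane(T,t((403,492)),.09))
print("pot",plane(T,t((727,535)),.10)); print("case", plane(T,t((120,207)),.03))
E
```

```text
(140, 120) [0.7035 0.154  0.0152] [np.float64(0.0011491375396715485), np.float64(0.0011491375396716582)] [0.7046 0.1535] [0.7025 0.1546]
(-100, 120) [0.4716 0.1165 0.0029] [np.float64(0.00038413726872833044), np.float64(0.0003841372687284425)] [0.4705 0.1149] [0.4655 0.1076]
(-100, -160) [ 0.5192 -0.1555  0.0029] [np.float64(0.00168587447293467), np.float64(0.0016858744729349071)] [ 0.5159 -0.1533] [ 0.5144 -0.1622]
press 0.17426819311481473 [0.5864 0.0138] [0.003  0.0019 0.0035 0.0072 0.0079 0.0016 0.0046]
cas (np.float64(0.119064423935635), array([0.4295, 0.3156]), array([0.0011, 0.0016, 0.0015, 0.0008]))
(array([0.4718, 0.2588, 0.0129]), [np.float64(0.001971291732927774), np.float64(0.001971291732928529)])
knob [ 0.5937 -0.0837  0.123 ] [-0.0097 -0.0973] stem foot
mug [0.3866 0.0944 0.09  ]
pot [ 0.3551 -0.1274  0.1   ]
case [0.6034 0.3159 0.03  ]
```

Request:
{"fn": "servo_tool", "kwargs": {"moves": "-0.251 -0.128 0.05 60.4 0.087; -0.251 -0.128 0.05 60.4 0.087; -0.251 -0.128 0.05 60.4 0.087; -0.251 -0.128 0.05 60.4 0.087; -0.251 -0.128 0.05 60.4 0.087; -0.251 -0.128 0.05 60.4 0.087; -0.251 -0.128 0.05 60.4 0.087; -0.251 -0.128 0.05 60.4 0.087; -0.251 -0.128 0.05 60.4 0.087; -0.251 -0.128 0.05 60.4 0.087"}}

```text
time: 0.93
position: [0.4247, 0.3594, 0.172]
tool_rot: [0.665, 0.747, -0.001, -0.0]
ft_force: [-0.3, -0.0, 0.3]
grip_width: 0.0868
grip_force: 0.0
```

Run:
```python
from h import *
import cv2
o=get_obs();m=cams.camera_model("wrist");im=cams.camera("wrist");cv2.imwrite("pics/w1.png",im)
import pickle;pickle.dump(m,open("w1.pkl","wb"))
print(o['time'],o['position'],Rn.from_quat(o['tool_rot']).as_matrix())
for X in((.424,.360,.05),(.580,.048,.015)):print(proj(m,np.array(X),True))
```

```text
0.9333 [0.42466244 0.35943838 0.17196349] [[-1.14592655e-01  9.93411806e-01 -1.22783201e-03]
 [ 9.93412452e-01  1.14591965e-01 -6.18383691e-04]
 [-4.73609977e-04 -1.29060583e-03 -9.99999055e-01]]
[319.70556657 234.2398582 ]
[408.91854672 464.39396521]
```

View pics/w1.png

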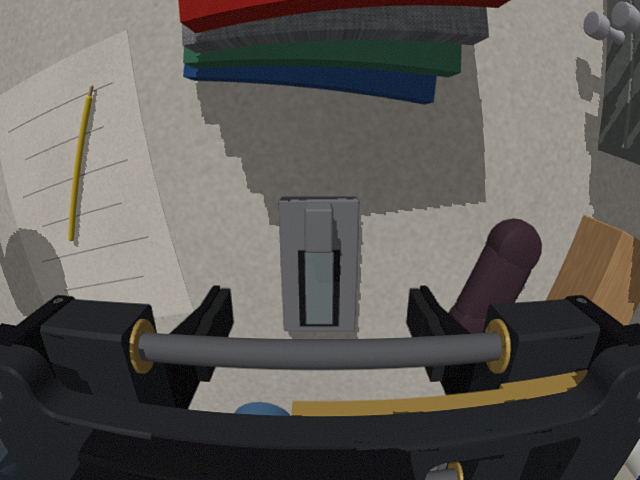

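The wrist view shows the cassette squared up between the fingers. Its top corners are at about (280,200), (358,199), (357,331) and (284,331), and the rib handle is at (319,228). I'll check the pose and height from this.

Run:
```python
from h import *
import pickle
m=pickle.load(open("w1.pkl","rb"));np.set_printoptions(precision=4,suppress=True)
T=cams.camera_model("top");S=cams.camera_model("side")
s=lambda p:np.array(p)/3+[160,170]-.3
t=lambda p:np.array(p)/2.9+[125,145]-.3
c=[((-35,65),(280,200)),((35,65),(358,199)),((35,-65),(357,331)),((-35,-65),(284,331))]
th,o,r=fit([np.array(a)/1e3 for a,_ in c],[plane(m,p,.02,True)[:2]for _,p in c]);print(th,o,r)
print("handle",o+np.array([-np.sin(th),np.cos(th)])*.045)
print("corner h",two(ray(m,(357,331),True),ray(S,s((181,160)))),two(ray(m,(357,331),True),ray(T,t((197,381)))))
# handle top: near top edge ends (facing robot side) in side view & wrist
print("handle top",two(ray(m,(305,205),True),ray(S,s((40,84)))), two(ray(m,(319,228),True),ray(S,s((63,100)))))
```

```text
0.12472551155490641 [0.4288 0.3181] [0.0014 0.0015 0.0008 0.0009]
handle [0.4232 0.3628]
corner h (array([0.4709, 0.2567, 0.0164]), [np.float64(0.002284857485061003), np.float64(0.00228485748506091)]) (array([0.473 , 0.2566, 0.0177]), [np.float64(3.0925652514804226e-05), np.float64(3.0925652514585e-05)])
handle top (array([0.4129, 0.3813, 0.0506]), [np.float64(0.003181517987739125), np.float64(0.003181517987738966)]) (array([0.4238, 0.362 , 0.0395]), [np.float64(0.0007460243383707396), np.float64(0.0007460243383706267)])
```

Request:
{"fn": "servo_tool", "kwargs": {"moves": "0.003 -0.001 0.04 0 0.087; 0.003 -0.001 0.08 0 0.087; 0.003 -0.001 0.12 0 0.087; 0.003 -0.001 0.147 0 0.087; 0.003 -0.001 0.147 0 0.087; 0.003 -0.001 0.147 0 0; 0.003 -0.001 0.147 0 0; 0.003 -0.001 0.147 0 0; 0.003 -0.001 0.147 0 0; 0.003 -0.001 0.147 0 0", "grip_force": 50}}

```text
time: 1.82
position: [0.4239, 0.3641, 0.0274]
tool_rot: [0.664, 0.748, 0.002, 0.001]
ft_force: [-0.2, 0.8, 0.2]
grip_width: 0.0617
grip_force: 0.0
```

Request:
{"fn": "servo_tool", "kwargs": {"moves": "0 0 0 0 0; 0 0 0 0 0; 0 0 0 0 0; 0 0 0 0 0; 0 0 0 0 0; 0 0 0 0 0; 0 0 0 0 0; 0 0 0 0 0"}}

```text
time: 2.48
position: [0.4229, 0.3633, 0.0255]
tool_rot: [0.664, 0.748, -0.0, -0.0]
ft_force: [0.5, 0.7, 0.2]
grip_width: 0.0214
grip_force: 50.0
```

Run:
```python
from h import *
import cv2
T=cams.camera_model("top");S=cams.camera_model("side");np.set_printoptions(precision=4,suppress=True)
t=lambda p:np.array(p)/2.9+[125,145]-.3
s=lambda p:np.array(p)/3+[160,170]-.3
L=[(25,-75),(25,-150),(-85,-150),(-85,-75)]
tp=[(612,165),(712,150),(740,292),(640,311)]
a=fit(np.array(L)/1e3,[plane(T,t(p),.06)[:2]for p in tp]);print("box top",a)
sp=[None,(655,287),(570,378),(487,325)]
b=fit(np.array(L[1:])/1e3,[plane(S,s(p),.06)[:2]for p in sp[1:]]);print("box side",b)
for i in(1,2,3):print(two(ray(T,t(tp[i])),ray(S,s(sp[i]))))
# loading-side edge by subpixel gradient
g=cv2.GaussianBlur(cv2.cvtColor(cv2.imread("pics/top0.png"),cv2.COLOR_BGR2GRAY),(3,3),0).astype(float)
P=[]
for r in range(180,270):
    x0=242.9+(r-173.3)*(258.8-242.9)/(277-173.3)
    lo=int(x0)-5;d=np.gradient(g[r,lo:lo+11]);j=np.argmax(np.abs(d));P.append((lo+j,r))
P=np.array(P,np.float32);vx,vy,x,y=cv2.fitLine(P,cv2.DIST_HUBER,0,.01,.01).ravel()
e=[plane(T,(x+vx*k,y+vy*k),.015)[:2]for k in(-45,45)];d=e[1]-e[0];d*=np.sign(d[0])
print("edge yaw",np.arctan2(d[1],d[0]),e)
for th,o,_ in(a,b):
    n=np.array([-np.sin(th),np.cos(th)]);print("edge y in frame",[(q-o)@n for q in e])
```

```text
box top (np.float64(0.16713138475079795), array([0.5877, 0.0164]), array([0.0005, 0.0012, 0.0009, 0.0006]))
box side (np.float64(0.15729343990755582), array([0.587 , 0.0128]), array([0.0014, 0.0013, 0.0011]))
(array([ 0.6376, -0.1278,  0.0543]), [np.float64(2.8200819308621802e-05), np.float64(2.8200819308585644e-05)])
(array([ 0.5309, -0.146 ,  0.0528]), [np.float64(0.00010730763170546415), np.float64(0.00010730763170548489)])
(array([ 0.5167, -0.0725,  0.0578]), [np.float64(0.00013869339919404344), np.float64(0.00013869339919360394)])
edge yaw 0.17449886423812225 [array([0.7235, 0.1624]), array([0.5212, 0.1267])]
edge y in frame [np.float64(0.12134409146008693), np.float64(0.11983012943418035)]
edge y in frame [np.float64(0.12629430706605077), np.float64(0.12275886328075541)]
```

Request:
{"fn": "servo_tool", "kwargs": {"moves": "0 0 -0.03 0 0; 0 0 -0.065 0 0; 0 0 -0.065 0 0; 0 0 -0.065 0 0"}}

```text
time: 2.82
position: [0.4241, 0.3642, 0.0922]
tool_rot: [0.664, 0.748, 0.002, 0.001]
ft_force: [0.6, -0.6, -1.2]
grip_width: 0.0215
grip_force: 50.0
```

Request:
{"fn": "servo_tool", "kwargs": {"moves": "-0.03 0.019 0 -3 0; -0.06 0.038 0 -3 0; -0.09 0.057 0 -3 0; -0.12 0.076 0 -3 0; -0.15 0.095 0 -3 0; -0.17 0.111 0 -3 0; -0.17 0.111 0 -3 0; -0.17 0.111 0 -3 0; -0.17 0.111 0 -3 0"}}

```text
time: 3.57
position: [0.5513, 0.2075, 0.0891]
tool_rot: [0.645, 0.764, -0.001, -0.001]
ft_force: [-0.3, -0.0, -1.3]
grip_width: 0.0212
grip_force: 50.0
```

Run:
```python
from h import *
import cv2
o=get_obs();print(o['position'],Rn.from_quat(o['tool_rot']).as_matrix()[:,1],o['ft_force'])
a=cams.camera("top");cv2.imwrite("pics/top2.png",a)
b=cams.camera("side");cv2.imwrite("pics/side2.png",b)
f=lambda i:cv2.resize(i,None,fx=2,fy=2,interpolation=cv2.INTER_CUBIC)
cv2.imwrite("pics/c2.png",np.hstack([f(a[130:330,180:380]),f(b[150:350,200:400])]))
```

```text
[0.55127149 0.20749527 0.08906855] [ 0.98563427  0.16884171 -0.0041907 ] [-0.28485899 -0.01775731 -1.31789334]
```

View pics/c2.png

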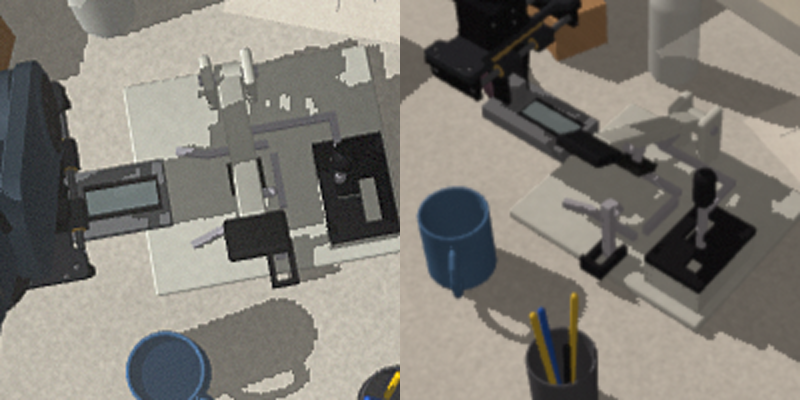

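The cassette is held level, with its nose corners in the left crop at (168,160) and (172,225). The flare ends are at (180,152) and (195,243), and the press is ahead of the nose.

Run:
```python
from h import *
T=cams.camera_model("top");S=cams.camera_model("side");np.set_printoptions(precision=4,suppress=True)
th=.17;R=np.array([[np.cos(th),-np.sin(th)],[np.sin(th),np.cos(th)]]);o=np.array([.5873,.0155])
for p,z in(((168,160),.084),((172,225),.084),((80,173),.084),((88,240),.084),((180,152),.025),((195,243),.025)):
    w=plane(T,np.array(p)/2+[180,130],z);print(p,w[:2],R.T@(w[:2]-o))
print("tcp",R.T@(get_obs()['position'][:2]-o))
print("h nose", two(ray(T,(266,242.5)),ray(S,np.array((572,165))/2+[0,150])))
```

```text
(168, 160) [0.6023 0.0968] [0.0285 0.0776]
(172, 225) [0.5335 0.0919] [-0.0401  0.0844]
(80, 173) [0.5891 0.1879] [0.031  0.1696]
(88, 240) [0.5186 0.1779] [-0.0402  0.1717]
(180, 152) [0.6255 0.0904] [0.0503 0.0674]
(195, 243) [0.524  0.0732] [-0.0526  0.0676]
tcp [-0.003   0.1962]
h nose (array([0.5432, 0.0923, 0.0555]), [np.float64(0.005364242733590516), np.float64(0.005364242733590234)])
```

Request:
{"fn": "servo_tool", "kwargs": {"moves": "0 0.0045 0.03 0 0; 0 0.0045 0.046 0 0; 0 0.0045 0.046 0 0; 0 0.0045 0.046 0 0; -0.02 0.0045 0.046 0 0; -0.04 0.0045 0.046 0 0; -0.06 0.0045 0.046 0 0; -0.08 0.0045 0.046 0 0; -0.08 0.0045 0.046 0 0; -0.08 0.0045 0.046 0 0"}}

```text
time: 4.5
position: [0.5718, 0.1292, 0.0459]
tool_rot: [0.645, 0.764, 0.001, 0.001]
ft_force: [0.3, 0.2, -0.9]
grip_width: 0.0214
grip_force: 50.0
```

Request:
{"fn": "servo_tool", "kwargs": {"moves": "-0.01 -0.001 0.003 0 0; -0.02 -0.001 0.004 0 0; -0.026 -0.001 0.004 0 0; -0.03 -0.001 0.004 0 0; -0.034 -0.001 0.004 0 0; -0.036 -0.001 0.004 0 0; -0.036 -0.001 0.004 0 0; -0.036 -0.001 0.004 0 0"}}

```text
time: 5.17
position: [0.5757, 0.0958, 0.0408]
tool_rot: [0.645, 0.764, 0.001, -0.001]
ft_force: [-1.3, 7.7, 0.4]
grip_width: 0.0217
grip_force: 50.0
```

Request:
{"fn": "servo_tool", "kwargs": {"moves": "-0.002 0 0 0 0; -0.002 0 0 0 0; 0 0 0 0 0.05; 0 0 0 0 0.05; 0 0 0 0 0.05; 0 0 0 0 0.05; 0 0 0 0 0.05; 0 0 -0.04 0 0.05; 0 0 -0.08 0 0.05; 0 0 -0.08 0 0.05"}}

```text
time: 6.0
position: [0.5812, 0.0935, 0.1267]
tool_rot: [0.645, 0.765, 0.004, 0.005]
ft_force: [1.5, 0.4, 0.6]
grip_width: 0.0498
grip_force: 0.0
```

Run:
```python
from h import *
import cv2
o=get_obs();print(o['position'],o['ft_force'])
a=cams.camera("top");b=cams.camera("side");cv2.imwrite("pics/top3.png",a);cv2.imwrite("pics/side3.png",b)
f=lambda i:cv2.resize(i,None,fx=2.6,fy=2.6,interpolation=cv2.INTER_CUBIC)
cv2.imwrite("pics/c3.png",np.hstack([f(a[140:300,240:390]),f(b[170:330,240:395])]))
```

```text
[0.58121835 0.09348416 0.12665493] [1.48152019 0.42725791 0.6019525 ]
```

View pics/c3.png

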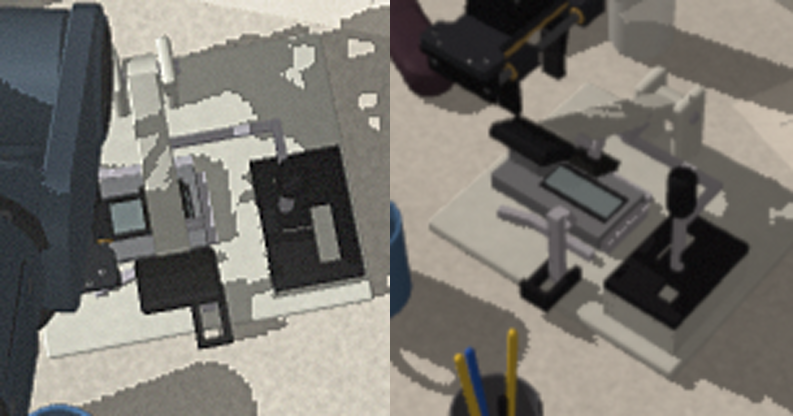

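The cassette looks home in the side view, with its nose on the stop at about right crop (625,225), the paddle still up and the knob at (682,190). Next I'll go over to the knob.

Request:
{"fn": "servo_tool", "kwargs": {"moves": "0 0 -0.04 0 0.087; 0 0 -0.08 0 0.087; 0 0 -0.12 0 0.087; -0.035 -0.004 -0.13 0 0.087; -0.07 -0.008 -0.13 0 0.087; -0.105 -0.012 -0.13 0 0.087; -0.14 -0.016 -0.13 0 0.087; -0.177 -0.018 -0.13 0 0.087; -0.177 -0.018 -0.13 0 0.087; -0.177 -0.018 -0.13 0 0.087"}}

```text
time: 6.93
position: [0.5877, -0.0857, 0.2488]
tool_rot: [0.646, 0.763, -0.001, -0.001]
ft_force: [-0.6, -0.9, 0.8]
grip_width: 0.0865
grip_force: 0.0
```

Run:
```python
from h import *
import cv2,pickle
o=get_obs();m=cams.camera_model("wrist");im=cams.camera("wrist");cv2.imwrite("pics/w4.png",im);pickle.dump(m,open("w4.pkl","wb"))
print(o['position'],o['time'])
cv2.imwrite("pics/w4c.png",cv2.resize(im[120:360,180:480],None,fx=2.4,fy=2.4))
print(proj(m,np.array([.594,-.083,.148]),True))
```

```text
[ 0.58770769 -0.08570652  0.24879851] 6.9333
[329.70466153 241.09440353]
```

View pics/w4c.png

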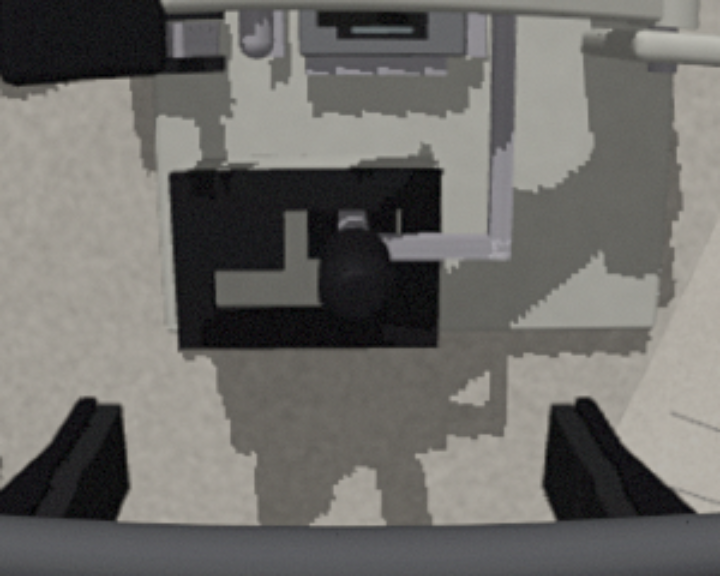

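The wrist crop shows the knob at about (355,285), inside the box whose corners are (170,172), (441,169), (438,347) and (180,350). The zigzag slot leads left from the knob, and the cassette's nose can be seen at the stop at (385,52).

Run:
```python
from h import *
import pickle
m=pickle.load(open("w4.pkl","rb"));S=cams.camera_model("side");np.set_printoptions(precision=4,suppress=True)
w=lambda p:np.array(p)/2.4+[180,120]
L=np.array([(-85,-75),(25,-75),(25,-150),(-85,-150)])/1e3
P=[(170,172),(441,169),(438,347),(180,350)]
th,o,r=fit(L,[plane(m,w(p),.06,True)[:2]for p in P]);print(th,o,r)
th,o=.17,np.array([.5873,.0155]);R=np.array([[np.cos(th),-np.sin(th)],[np.sin(th),np.cos(th)]])
k=plane(m,w((356,283)),.148,True);print("knob",k,R.T@(k[:2]-o))
side=np.array((682,190));s2=side/2.6-[150,0]+[240,170]
print(two(ray(m,w((356,276)),True),ray(S,s2)))
for p in((310,52),(465,50)):
    q=plane(m,w(p),.035,True);print("nose",R.T@(q[:2]-o))
print(Rn.from_quat(get_obs()['tool_rot']).as_matrix())
```

```text
0.17717547810185677 [0.5869 0.0157] [0.0009 0.0007 0.0004 0.0007]
knob [ 0.5926 -0.0808  0.148 ] [-0.0111 -0.0958]
(array([ 0.5939, -0.0849,  0.1257]), [np.float64(0.0002326694290727627), np.float64(0.0002326694290728893)])
nose [-0.0281 -0.0283]
nose [ 0.0368 -0.0271]
[[-0.1671  0.9859 -0.0032]
 [ 0.9859  0.1671  0.0017]
 [ 0.0022 -0.0028 -1.    ]]
```

Request:
{"fn": "servo_tool", "kwargs": {"moves": "0.001 0.006 0.03 0 0.087; 0.001 0.006 0.06 0 0.087; 0.001 0.006 0.09 0 0.06; 0.001 0.006 0.12 0 0.05; 0.001 0.006 0.143 0 0.04; 0.001 0.006 0.143 0 0.02; 0.001 0.006 0.143 0 0.01; 0.001 0.006 0.143 0 0.01; 0.001 0.006 0.143 0 0.01; 0.001 0.006 0.143 0 0.01", "grip_force": 30}}

```text
time: 7.82
position: [0.5955, -0.0817, 0.1095]
tool_rot: [0.644, 0.765, 0.001, 0.002]
ft_force: [0.7, 0.3, 1.0]
grip_width: 0.0414
grip_force: 0.0
```

Request:
{"fn": "servo_tool", "kwargs": {"moves": "0 0 0 0 0.01; 0 0 0 0 0.01; 0 0 0 0 0.01; 0 0 0 0 0.01"}}

```text
time: 8.15
position: [0.5945, -0.0818, 0.1085]
tool_rot: [0.644, 0.765, 0.0, 0.001]
ft_force: [-1.1, -0.0, 5.0]
grip_width: 0.0251
grip_force: 30.0
```

Request:
{"fn": "servo_tool", "kwargs": {"moves": "0 -0.007 0 0 0.01; 0 -0.014 0 0 0.01; 0 -0.0205 0 0 0.01; 0 -0.0205 0 0 0.01; 0 -0.0205 0 0 0.01; 0 -0.0205 0 0 0.01"}}

```text
time: 8.65
position: [0.5734, -0.0856, 0.1084]
tool_rot: [0.644, 0.765, -0.0, 0.0]
ft_force: [-1.0, -0.0, 7.1]
grip_width: 0.0248
grip_force: 30.0
```

Request:
{"fn": "servo_tool", "kwargs": {"moves": "-0.008 0 0 0 0.01; -0.016 0 0 0 0.01; -0.024 0 0 0 0.01; -0.027 0 0 0 0.01; -0.027 0 0 0 0.01; -0.027 0 0 0 0.01"}}

```text
time: 9.15
position: [0.5782, -0.1124, 0.1084]
tool_rot: [0.645, 0.765, -0.0, 0.0]
ft_force: [-0.7, -0.0, 6.0]
grip_width: 0.025
grip_force: 30.0
```

Request:
{"fn": "servo_tool", "kwargs": {"moves": "0 -0.008 0 0 0.01; 0 -0.016 0 0 0.01; 0 -0.024 0 0 0.01; 0 -0.031 0 0 0.01; 0 -0.031 0 0 0.01; 0 -0.031 0 0 0.01"}}

```text
time: 9.65
position: [0.5478, -0.1176, 0.1084]
tool_rot: [0.645, 0.765, 0.0, 0.001]
ft_force: [0.8, -1.5, 7.4]
grip_width: 0.0251
grip_force: 30.0
```

Request:
{"fn": "servo_tool", "kwargs": {"moves": "0 0 0 0 0.06; 0 0 0 0 0.06; 0 0 0 0 0.06; 0 0 0 0 0.06; 0 0 -0.03 0 0.06; 0 0 -0.07 0 0.05; 0 0 -0.11 0 0; 0 0 -0.14 0 0; 0 0 -0.14 0 0; 0 0 -0.14 0 0"}}

```text
time: 10.48
position: [0.5488, -0.1172, 0.2493]
tool_rot: [0.644, 0.765, 0.001, 0.002]
ft_force: [0.4, -0.3, -1.2]
grip_width: 0.0326
grip_force: 0.0
```

Run:
```python
from h import *
import cv2,pickle
o=get_obs();print(o['position'],o['time']);m=cams.camera_model("wrist")
a=cams.camera("wrist");b=cams.camera("side");t=cams.camera("top");pickle.dump(m,open("w5.pkl","wb"))
cv2.imwrite("pics/w5.png",a)
cv2.imwrite("pics/c5.png",np.hstack([cv2.resize(i,(400,400),interpolation=cv2.INTER_CUBIC) for i in(a[50:350,180:480],b[170:340,240:410])]))
```

```text
[ 0.54881895 -0.11723044  0.24932697] 10.4833
```

View pics/c5.png

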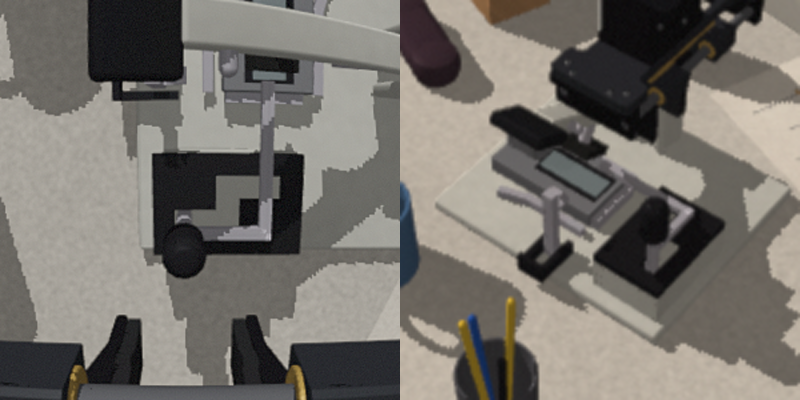

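The lever is in the far notch: knob at left crop (183,250), stem at the slot's end, and the tongue clear of the arm. The cassette is at the stop and the press arm is still up, with its paddle at left crop (135,40). Next I'll go above the paddle.

Request:
{"fn": "servo_tool", "kwargs": {"moves": "0.03 -0.01 0 0 0; 0.06 -0.02 0 0 0; 0.09 -0.03 0 0 0; 0.124 -0.032 0 0 0; 0.124 -0.032 0 0 0; 0.124 -0.032 0 0 0; 0.124 -0.032 0.02 0 0; 0.124 -0.032 0.035 0 0; 0.124 -0.032 0.035 0 0; 0.124 -0.032 0.035 0 0"}}

```text
time: 11.47
position: [0.4952, -0.001, 0.2113]
tool_rot: [0.645, 0.764, -0.001, -0.001]
ft_force: [0.1, -0.1, 0.5]
grip_width: 0.0006
grip_force: 0.0
```

Request:
{"fn": "servo_tool", "kwargs": {"moves": "0 0 0.015 0 0; 0 -0.002 0.03 0 0; 0 -0.004 0.048 0 0; 0 -0.006 0.066 0 0; 0 -0.008 0.084 0 0; 0 -0.01 0.1 0 0; 0 -0.011 0.115 0 0; 0 -0.012 0.125 0 0; 0 -0.013 0.13 0 0; 0 -0.013 0.13 0 0"}}

```text
time: 12.3
position: [0.4834, -0.0033, 0.0826]
tool_rot: [0.645, 0.764, -0.0, 0.0]
ft_force: [-1.9, -0.2, 5.2]
grip_width: 0.0001
grip_force: 2.3
```

Request:
{"fn": "servo_tool", "kwargs": {"moves": "0 -0.001 0.004 0 0; 0 -0.001 0.008 0 0; 0 -0.001 0.011 0 0; 0 -0.001 0.011 0 0; 0 -0.001 0.011 0 0"}}

```text
time: 12.72
position: [0.4834, -0.0033, 0.0731]
tool_rot: [0.645, 0.764, 0.001, 0.001]
ft_force: [-1.7, -0.5, 9.7]
grip_width: 0.0007
grip_force: 5.0
```

Request:
{"fn": "servo_tool", "kwargs": {"moves": "0 0 0.002 0 0; 0 0 0.002 0 0; 0 0 -0.004 0 0; 0 0 -0.01 0 0; 0 0 -0.02 0 0; 0 0 -0.02 0 0; 0 0 -0.02 0 0"}}

```text
time: 13.3
position: [0.4831, -0.0032, 0.0924]
tool_rot: [0.645, 0.764, 0.001, 0.001]
ft_force: [0.1, 0.7, 0.2]
grip_width: 0.0008
grip_force: 0.0
```

No force with the fingers 10 mm above the level paddle, so the catch is holding. I'll back off and check.

Request:
{"fn": "servo_tool", "kwargs": {"moves": "0 0 -0.04 0 0; 0 0 -0.08 0 0; 0 0 -0.12 0 0; 0 0 -0.16 0 0; 0.04 0 -0.17 0 0; 0.08 0 -0.17 0 0; 0.12 0 -0.17 0 0; 0.16 0 -0.17 0 0; 0.16 0 -0.17 0 0; 0.16 0 -0.17 0 0"}}

```text
time: 14.13
position: [0.4538, 0.1569, 0.2611]
tool_rot: [0.643, 0.766, -0.0, -0.0]
ft_force: [0.6, 0.3, -0.6]
grip_width: 0.0002
grip_force: 0.0
```

Run:
```python
from h import *
import cv2
o=get_obs();print(o['position'],o['time'],o['ft_force'])
b=cams.camera("side");t=cams.camera("top")
cv2.imwrite("pics/c6.png",np.hstack([cv2.resize(i,(400,400),interpolation=cv2.INTER_CUBIC) for i in(t[130:340,210:420],b[170:340,240:410])]))
```

```text
[0.45381815 0.15688072 0.26112148] 14.1333 [ 0.62188973  0.30190777 -0.64898008]
```

View pics/c6.png

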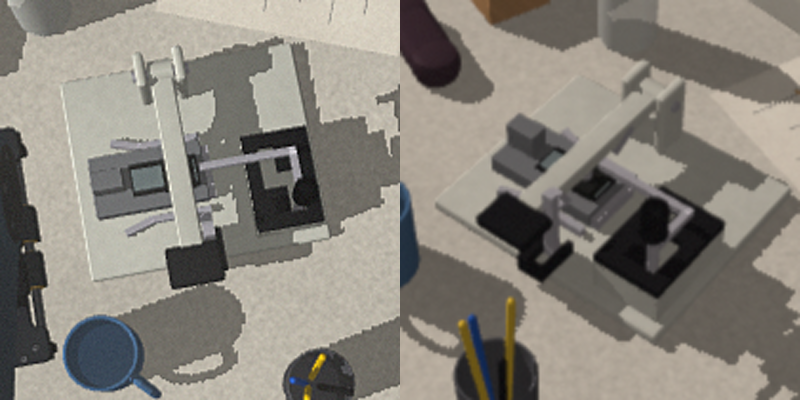

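The press arm is level with its paddle at left crop (197,265), held by the catch, and the shoe is on the cassette at (150,180). The lever is in the far notch at (303,192), the bystanders haven't moved, and the robot is clear. I'll hand in.

```bash
python3 -c "
from rig import job
print(job.hand_in())"
```

```text
the job is handed in; nothing more can be done
None
```

The cassette is home against the end stop, the lock lever is in the far notch and the press arm is latched level over the cassette; I handed the job in at about 14 s, and the hand-in gave no verdict.

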